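# Charge the bench pressure filter's hand pump

## Task

Charge the hand pump on the bench: push the yellow locking lever aside so that it no longer blocks the blue plunger, then press the plunger down again and again, letting it spring back up each time, until the red indicator pin beside it has popped fully out and its green band shows; leave the plunger up and the lever aside. Do not touch the pin itself, and do not pick up, knock over or shove away the bottles and other things standing around.

Things in the scene. Friction and masses are not known exactly. Their poses are not given: they have to be found in the camera images.
- pump: Hand pump fixed to the bench: aluminium base plate 100 x 180 x 12 mm with a white barrel (radius 30, top at 95 mm) under the blue plunger, a grey square tower (44 x 44 mm, top at 100 mm, centre at x 0, y -68 mm) and a post (x 0, y +52 mm) with the yellow lever. Origin on the bench under the plunger's axis, z up, +x roughly away from the robot; plate spans x -50..50, y -102..78 mm.
- plunger_top (a point): Centre of the flat top of the blue mushroom-shaped plunger head (46 mm across, flat part 38 mm, 14 mm thick; 141 mm above the bench when up). Moves with the plunger.
- plunger (a joint): Plunger stroke, m: 0 = up, 0.024 = down at its stop (vertical). The spring takes about 3.5 N at the top, 10.5 N at the bottom, plus about 2 N while raising the pin; released, it springs back up within half a second. While the lever's block stands under the head it goes down at most 2 mm.
- pump_pin: Indicator pin: red round pin, 12 mm across, upright in the middle of the grey tower's top. Its top is 106 mm above the bench when in, 147 mm when fully out. An 8 mm green band below the red comes clear of the tower only when it is fully out. Origin on the tower's centre line, at bench height when the pin is in. Not to be touched.
- pin (a joint): How far the pin is out, m: 0 = in, about 0.041 = fully out (counts from 0.038). Starts at 0 to 0.012. Each full press raises it up to 9 mm, in the lower part of the press; friction keeps it there. Between presses the plunger must come up fully; the last step needs 20 mm or more of stroke. 3 to 5 full presses in all; once it is out, more presses change nothing.
- lock_hinge (a point): Upright hinge axis of the yellow locking lever, at the lever's height (102 mm above the bench).
- lock_tab (a point): Point on the yellow upright finger tab at the lever's outer end, 50 mm from the hinge axis, 130 mm above the bench. The tab is a plate 10 mm thick in the direction it swings, 22 mm wide radially, rising from the lever plate (top at 105 mm) to 145 mm above the bench. Moves with the lever.
- lock (a joint): Lever angle, rad: 0 = locked, the tab pointing to the pump's +y from the hinge, the block at the other end under the plunger head. Grows to a stop at 1.2 as the tab is pushed to the pump's +x (tab at angle q: 50 sin q mm along +x, 50 cos q along +y from the hinge). Starts at 0 to 0.2; clear of the head from 0.65. Stays where left; about 1 N at the tab moves it.
- reagent_0: Bystander: brown reagent bottle with black cap, 48 mm across, 93 mm tall; origin at the centre of its underside. Loose.
- reagent_1: Bystander: white reagent bottle with blue cap, 42 mm across, 80 mm tall; origin at the centre of its underside. Loose.
- petri_0: Bystander: petri dish, 91 mm across, 15 mm high; origin at the centre of its underside. Loose.
- tape_roll: Bystander: roll of cream tape lying flat, 72 mm across, 19 mm high; origin at the centre of its underside. Loose.
- timer: Bystander: white bench timer with three buttons, 62 x 65 x 20 mm; origin at the centre of its underside. Loose.
Not all that is in view belongs to the job. Of the things shaped like the pump, the aluminium one is meant.

How it is judged (in metres and radians):
On the way:
1. the locking lever is swung aside, clear of the plunger head (value of joint lock above 0.6 rad), for 0.1 s.
At the end, for the whole second after the job is handed in: The indicator pin stands fully out (38 mm or more), the plunger is back up (within 2 mm), the locking lever is clear of the plunger head (0.6 rad or more), and the five loose bystanders are within 30 mm of where they stood (value of joint pin above 0.038 m and value of joint plunger below 0.002 m and value of joint lock above 0.6 rad and distance of each of reagent_0, reagent_1, petri_0, tape_roll, timer from where it was at the start of the episode below 0.03 m); the robot touches nothing.
It fails at once if the indicator pin is touched by the robot (more than 1 N) (contact force between any of the arm, the fingers and pump_pin above 1 N).
It fails at once if a bystander is moved by more than 30 mm (distance of any of reagent_0, reagent_1, petri_0, tape_roll, timer from where it was at the start of the episode above 0.03 m).
It fails at once if a bystander is lifted more than 12 mm off the bench (height (world z) of any of reagent_0, reagent_1, petri_0, tape_roll, timer above 0.012 m).
It fails at once if a reagent bottle is knocked over (angle between any of reagent_0, reagent_1's own z axis and vertical above 0.5 rad).
It also fails if it takes over 48 s, if anything falls off the work surface, if the arm or the gripper's body presses on something with over 40 N, if the wrist force passes 120 N, or if a joint passes its speed limit or range.

## Robot

A 7-joint arm with a two-finger parallel gripper is mounted at the origin on a cart in front of the work surface, level with it; the furniture and walls round the work are solid. World frame = base frame: x ahead of the robot, y to its left, z up, the work surface at z = 0. Lengths are in m, angles in degrees, forces in N, time in s.
With the tool pointing down it reaches from about 0.425 to 0.875 m from the base axis. Payload 4.7 kg.
Tool frame: the origin (TCP) lies midway between the tips of the shut fingers; the grasp point (between the pads) lies 19 mm behind it; z points along the fingers, y is the line along which they close (so a half turn about z gives the same grasp; the last joint's range is limited). The gripper opens to 87 mm and grips with 3 to 60 N. Pads are 19 mm wide; open, the fingers measure 117 mm over their backs; the gripper's body (75 mm by 190 mm) begins 51 mm behind the grasp point.
Start: joints at [71.683, 18.392, -4.016, 83.108, 1.295, 78.541, -3.26], TCP at [0.213, -0.614, 0.223] pointing down, gripper open.
Joint ranges: [-163.93, 163.93], [-17.29, 119.83], [-79.2, 71.16], [3.27, 140.29], [-89.18, 269.18], [5.43, 117.66], [-154.24, 154.24]. Speed limits (degrees/s): [147.25, 147.25, 180, 180, 180, 180, 180].

## Interface

Orientations are given as [roll, pitch, yaw] about the fixed x, y, z axes, in that order (R = Rz(yaw) Ry(pitch) Rx(roll)).
In Python, from cell import ctrl gives the robot as it stands.
- The arm moves only by the tool servo_tool, never from a script. Its argument "series" is a list of rows, each a list of 4 numbers: the shift along the tool's x, y, z as a fraction of full scale, then the turn about the tool's z as a fraction of full scale. In form: [[x, y, z, yaw], ...]. A call has 1 to 12 rows; each row shifts and turns the commanded pose from where the row before left it, along the tool's axes as they then stand; what a row does not reach is not made up. Full scale, the value 1, is 0.05 m for a shift and 2 rad for a turn. A row lasts 1/10 s, in which the tool goes at most 50 mm and 8.59 degrees, less where a joint would pass 70% of its speed; a pose out of reach is approached as far as the arm can. A call with a number of a shift or a turn outside -1 to 1 is refused whole. A call with a gripper value outside its range is refused whole. "grip" is the opening, from -1 (shut) to 1 (fully open), set as the call begins (left out, the last holds). The fingers move at their own pace and stop on an object; "grip_force" is the grip in N (left out, the last holds). Time passes only in rows, so rows that do not move let the fingers close. It gives the time, the measured TCP pose, the force, the opening and the grip force at its end, in the units of the state.
- ctrl.observe(): the state, without advancing time (a new reading comes with each control period).
- ctrl.read_camera(name): name is "scene" or "top"; returns the picture (384x512x3 uint8, red, green, blue); there is no depth.
- ctrl.camera_params(name): a dict with "fovy" (degrees; the focal length in pixels is half the picture's height over the tangent of half this angle, whatever the lens; pixels are square), "cx", "cy" (the principal point, pixels), "extrinsics" (4x4, takes a point from world to camera coordinates). Camera axes: x right, y down, z forward; pixel columns grow to the right and rows downward; lengths in m; the calibration is good to about 2 mm. A picture is of the moment at which its call begins. camera_params takes no time and is no camera call.
- ctrl.finish_job(): hands the job in; it is judged then, once.
The state is a dict: "time_s": time; "joint_pos": joint angles; "qd": joint speeds; "effort": joint torques, N m; "tcp_pos": TCP position; "tool_rot": TCP orientation; "force": force on the tool from outside, world axes, zero at the start; "moment": the same for the moment, N m; "finger_gap": finger opening in m; "grasp_force": force on a finger pad.
Only numpy, scipy, OpenCV 4.12 (cv2) and the standard library are available. Lean on these libraries where they do the work, as an engineer would, in place of code of your own. Each camera call takes 0.05 s, during which the arm holds its last target. There are 200 camera calls.

## Working session

There is one attempt and no reset: what is moved stays moved. The work goes in short steps, Python scripts to look and compute and a tool call to move; the robot and the scene stay as the last step left them, time stands still between calls to the robot, and variables do not carry over. Pictures are saved under pics/ and viewed, at most 10 in all, crops included, and the job is handed in when it is done.

Besides the shell and the picture viewer there is one more tool, called after "Request:" in YAML: its name, and indented under it one key for each argument. servo_tool: Moves the arm, as the interface text tells. Its arguments: {"type":"object","properties":{"series":{"type":"array","items":{"type":"array","items":{"type":"number"}}},"grip":{"type":"number"},"grip_force":{"type":"number"}},"required":["series"]}

```bash
mkdir -p pics; python3 - <<'E'
from cell import ctrl
import cv2
for n in("scene","top"):
    im=ctrl.read_camera(n); cv2.imwrite(f"pics/{n}0.png",im[:,:,::-1])
    p=ctrl.camera_params(n); print(n,p)
s=ctrl.observe(); print(s['tcp_pos'],s['tool_rot'],s['finger_gap'],s['time_s'])
E
```

```text
scene {'fovy': 54.77690439194907, 'cx': 255.77772957889795, 'cy': 180.89388988739273, 'extrinsics': array([[-0.54405365, -0.83892531,  0.01448994,  0.4718541 ],
       [-0.39702461,  0.24218492, -0.88527844,  0.2558653 ],
       [ 0.73917324, -0.48739183, -0.46483558,  1.07664364],
       [ 0.        ,  0.        ,  0.        ,  1.        ]])}
top {'fovy': 43.91691721160309, 'cx': 251.65895842599787, 'cy': 186.82794442174054, 'extrinsics': array([[-0.37043115, -0.92882895,  0.00758608,  0.38203063],
       [-0.85799544,  0.33903005, -0.38587881,  0.41057756],
       [ 0.3558435 , -0.14945035, -0.92251829,  1.23617913],
       [ 0.        ,  0.        ,  0.        ,  1.        ]])}
[ 0.21278596 -0.61369635  0.22160817] [-1.79907585e+02  6.16574457e-03  1.91292530e+01] 0.08681495369886592 0.1
```

View pics/scene0.png

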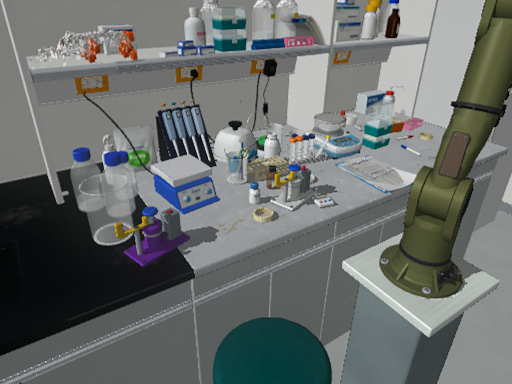

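View pics/top0.png

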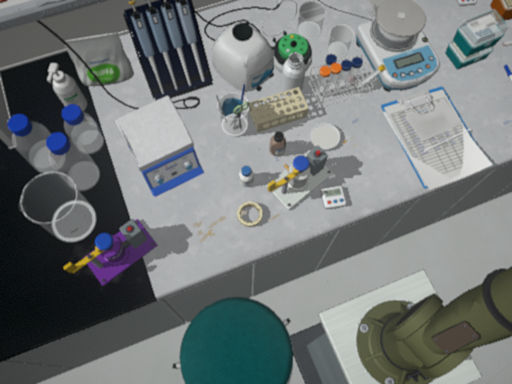

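Two things are shaped like the pump: a purple-based one (top view ~(120,250)) and an aluminium-based one (~(303,180) in the top view, ~(290,190) in the scene view). The aluminium one fits the description, so I'm confirming it in enlarged crops.

```bash
python3 - <<'E'
import cv2,numpy as np
a=cv2.imread("pics/top0.png")[120:225,225:365]; b=cv2.imread("pics/scene0.png")[150:240,230:350]
cv2.imwrite("pics/ct.png",cv2.resize(a,None,fx=5.5,fy=5.5,interpolation=cv2.INTER_CUBIC))
cv2.imwrite("pics/cs.png",cv2.resize(b,None,fx=6,fy=6,interpolation=cv2.INTER_CUBIC))
E
```

```text
(no output)
```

View pics/ct.png

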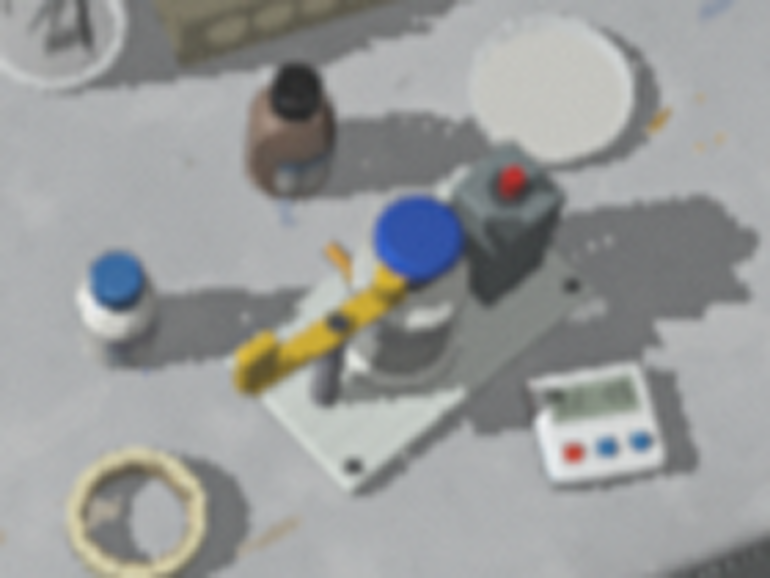

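View pics/cs.png

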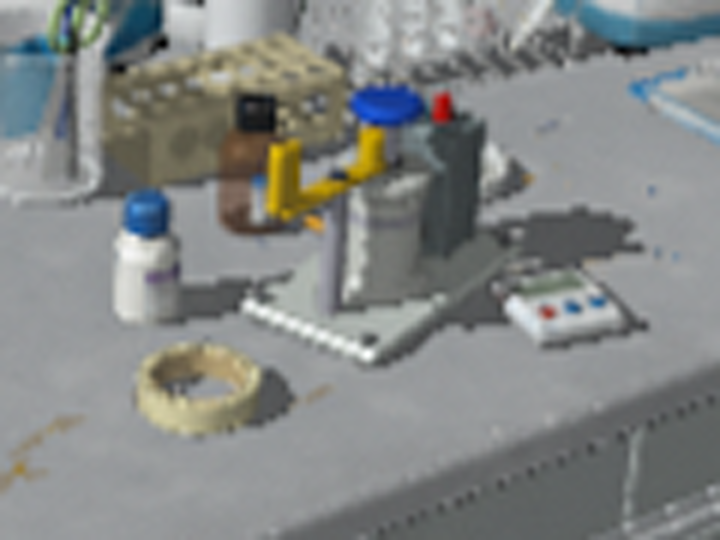

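The crops confirm the aluminium pump. In the top crop the plunger top is at (420,235), the pin at (513,178), the hinge at (337,320) and the tab top at (257,352). Next I fit the pump pose.

```bash
cat >h.py <<'E'
import numpy as np
from cell import ctrl
P={n:ctrl.camera_params(n) for n in("scene","top")}
def proj(n,X):
    p=P[n];c=p['extrinsics'][:3]@np.append(X,1);f=192/np.tan(np.radians(p['fovy']/2))
    return np.array([p['cx']+f*c[0]/c[2],p['cy']+f*c[1]/c[2]])
def back(n,uv,z):
    p=P[n];f=192/np.tan(np.radians(p['fovy']/2));E=p['extrinsics']
    d=E[:3,:3].T@np.array([(uv[0]-p['cx'])/f,(uv[1]-p['cy'])/f,1]);c=-E[:3,:3].T@E[:3,3]
    return c+d*(z-c[2])/d[2]
T=lambda u,v:((u+.5)/5.5-.5+225,(v+.5)/5.5-.5+120)
S=lambda u,v:((u+.5)/6-.5+230,(v+.5)/6-.5+150)
E
python3 - <<'E'
from h import *
from scipy.optimize import least_squares
obs=[("top",T(420,235),(0,0,.141)),("scene",S(388,101),(0,0,.141)),("top",T(337,320),(0,.052,.105)),
("top",T(353,490),(-.05,.078,.012)),("scene",S(370,358),(-.05,.078,.012)),("scene",S(245,305),(.05,.078,.012)),("top",T(510,145),(.022,-.09,.1)),("top",T(565,195),(-.022,-.09,.1))]
tabs=[("top",T(257,352)),("scene",S(284,144))]
def w(x,p): c,s=np.cos(x[2]),np.sin(x[2]); return np.array([x[0]+c*p[0]-s*p[1],x[1]+s*p[0]+c*p[1],p[2]])
def res(x):
    r=[proj(n,w(x,p))-uv for n,uv,p in obs]
    r+=[proj(n,w(x,(.05*np.sin(x[3]),.052+.05*np.cos(x[3]),.145)))-uv for n,uv in tabs]
    return np.ravel(r)
b=back(*obs[0][:2],.141); b2=back(*obs[1][:2],.141); print(b,b2)
s=least_squares(res,[b[0],b[1],0,.1],loss='soft_l1');x=s.x;print(x,np.degrees(x[2:]),res(x).round(1).reshape(-1,2).tolist())
for n,p in dict(plunger=(0,0,.141),pin=(0,-.068,.1),hinge=(0,.052,.1),tab=(.05*np.sin(x[3]),.052+.05*np.cos(x[3]),.145),tabend=(.05*np.sin(.95),.052+.05*np.cos(.95),.14)).items():print(n,w(x,p).round(4))
for n,t,uv,z in(("brown",0,T(296,90),.093),("white",0,T(118,275),.08),("tape",0,T(138,515),.019),("timer",0,T(600,425),.02),("petri",0,T(552,88),.015)):print(n,back("top",uv,z).round(3))
E
```

```text
[0.51703989 0.06353169 0.141     ] [0.50558067 0.06985817 0.141     ]
[0.51645542 0.06380112 0.33786709 0.0980873 ] [19.3583581   5.61998805] [[-0.0, 0.2], [-0.5, -1.5], [-0.1, 1.7], [-0.3, 1.3], [0.3, -1.1], [-1.3, -1.2], [-0.1, -1.2], [0.8, 0.2], [0.4, -0.1], [-0.1, -0.4]]
plunger [0.5165 0.0638 0.141 ]
pin [ 5.39e-01 -4.00e-04  1.00e-01]
hinge [0.4992 0.1129 0.1   ]
tab [0.4873 0.1614 0.145 ]
tabend [0.5279 0.1538 0.14  ]
brown [0.637 0.076 0.093]
white [0.577 0.199 0.08 ]
tape [0.473 0.229 0.019]
timer [ 0.43  -0.015  0.02 ]
petri [ 0.623 -0.078  0.015]
```

The pump pose is consistent: the residuals are about 1 px and its yaw of 19.4° nearly equals the tool's yaw. So tool x is about pump +x and tool y about pump −y. I approach with the fingers shut.

Request:
servo_tool:
  series:
    - [0.4, -0.3, 0, 0]
    - [0.7, -0.48, 0, 0]
    - [0.7, -0.48, 0, 0]
    - [0.7, -0.48, 0, 0]
    - [0.7, -0.48, 0, 0]
    - [0.7, -0.48, 0, 0]
    - [0.7, -0.48, 0, 0]
    - [0.7, -0.48, 0, 0]
    - [0.7, -0.48, 0, 0]
    - [0.7, -0.48, 0, 0]
    - [0.7, -0.6, 0, 0]
    - [0.5, -0.6, 0, 0]
  grip: -1

```text
time_s: 1.3
tcp_pos: [0.492, -0.2072, 0.2221]
tool_rot: [-180.0, -0.0, 19.2]
force: [0.8, 0.8, 0.7]
finger_gap: 0.0028
grasp_force: 0.0
```

Request:
servo_tool:
  series:
    - [0.12, -0.58, 0, 0]
    - [0.12, -0.58, 0, 0]
    - [0.12, -0.58, 0, 0]
    - [0.12, -0.58, 0, 0]
    - [0.12, -0.58, 0, 0]
    - [0.12, -0.58, 0, 0]
    - [0.12, -0.58, 0, 0]
    - [0.12, -0.58, 0, 0]
    - [0.12, -0.5, 0, 0]
    - [0, -0.3, 0, 0]
    - [0, 0, 0, 0]
    - [0, 0, 0, 0]

```text
time_s: 2.5
tcp_pos: [0.4527, 0.0636, 0.2224]
tool_rot: [179.9, 0.0, 19.1]
force: [0.4, -0.3, 0.0]
finger_gap: 0.0005
grasp_force: 0.0
```

```bash
cat >>h.py <<'E'
def loc(p,x=(.5165,.0638,.33787)):
    c,s=np.cos(x[2]),np.sin(x[2]);d=np.array(p[:2])-x[:2];return np.array([c*d[0]+s*d[1],-s*d[0]+c*d[1],p[2]]).round(4)
E
python3 - <<'E'
from h import *
s=ctrl.observe();print(loc(s['tcp_pos']),s['tool_rot'],s['force'],s['time_s'],s['finger_gap'])
E
```

```text
[-0.0603  0.021   0.2224] [1.79944810e+02 2.85729172e-02 1.90807625e+01] [ 0.44760423 -0.26230059  0.02646057] 2.5 0.0005342920071884946
```

Request:
servo_tool:
  series:
    - [0.18, -0.48, 0, 0]
    - [0.18, -0.5, 0, 0]
    - [0.18, -0.48, 0, 0]
    - [0, 0, 0.5, 0]
    - [0, 0, 0.5, 0]
    - [0, 0, 0.5, 0]
    - [0, 0, 0.5, 0]
    - [0, 0, 0.1, 0]
    - [0, 0, 0, 0]

```text
time_s: 3.4
tcp_pos: [0.4541, 0.1413, 0.1169]
tool_rot: [-180.0, 0.1, 19.0]
force: [-0.2, 0.8, -0.3]
finger_gap: 0.0003
grasp_force: 0.0
```

```bash
python3 - <<'E'
from h import *
import cv2
s=ctrl.observe();print(loc(s['tcp_pos']),s['force'],s['time_s'])
a=ctrl.read_camera("top")[100:225,225:365,::-1];b=ctrl.read_camera("scene")[130:230,230:350,::-1]
R=lambda i:cv2.resize(i,(390,340),interpolation=cv2.INTER_CUBIC)
cv2.imwrite("pics/m1.png",np.hstack([R(a),R(b)]))
E
```

```text
[-0.0332  0.0938  0.1169] [-0.24661299  0.75424486 -0.3419709 ] 3.4
```

View pics/m1.png

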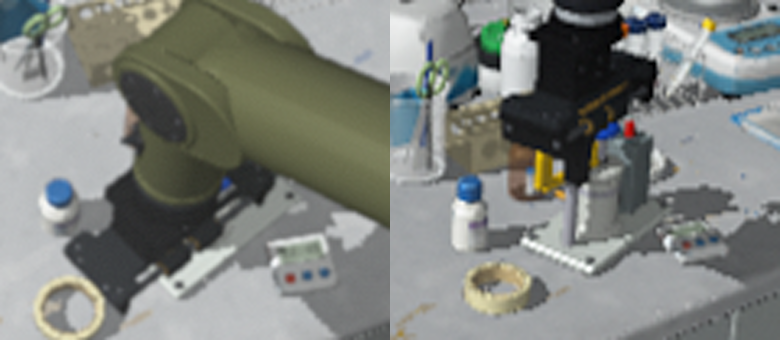

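The fingers stand on the near side of the tab, at lever height and clear of everything (right panel, ~(575,160)). I push along +x.

Request:
servo_tool:
  series:
    - [0.1, 0, 0, 0]
    - [0.1, 0, 0, 0]
    - [0.1, 0, 0, 0]
    - [0.1, 0, 0, 0]
    - [0.1, 0, 0, 0]
    - [0.1, 0, 0, 0]
    - [0.1, 0.03, 0, 0]
    - [0.1, 0.03, 0, 0]
    - [0.1, 0.04, 0, 0]
    - [0.1, 0.04, 0, 0]
    - [0.1, 0.04, 0, 0]
    - [0, 0, 0, 0]

```text
time_s: 4.7
tcp_pos: [0.5084, 0.1475, 0.1169]
tool_rot: [179.7, 0.4, 18.9]
force: [-6.7, -10.8, 6.5]
finger_gap: 0.0007
grasp_force: 6.0
```

```bash
python3 - <<'E'
from h import *
s=ctrl.observe();print(loc(s['tcp_pos']),s['force'],s['time_s'])
E
```

```text
[0.0201 0.0817 0.1169] [ -6.66644269 -10.82928533   6.47990468] 4.7
```

There is contact force, so the lever is probably at its stop. I back off, rise and look.

Request:
servo_tool:
  series:
    - [-0.2, -0.1, 0, 0]
    - [-0.4, -0.1, 0, 0]
    - [-0.5, 0, -0.3, 0]
    - [-0.4, 0, -0.5, 0]
    - [-0.4, 0, -0.5, 0]
    - [-0.4, 0, -0.5, 0]
    - [0, 0, 0, 0]

```text
time_s: 5.4
tcp_pos: [0.3986, 0.1246, 0.2109]
tool_rot: [179.8, -0.4, 19.1]
force: [-0.2, 0.3, 0.8]
finger_gap: 0.0004
grasp_force: 0.0
```

```bash
python3 - <<'E'
from h import *
import cv2
s=ctrl.observe();print(loc(s['tcp_pos']),s['force'],s['time_s'])
a=ctrl.read_camera("top")[100:225,225:365,::-1];b=ctrl.read_camera("scene")[150:220,250:340,::-1]
R=lambda i:cv2.resize(i,(390,340),interpolation=cv2.INTER_CUBIC)
cv2.imwrite("pics/m2.png",np.hstack([R(a),R(b)]))
E
```

```text
[-0.0911  0.0964  0.2109] [-0.21137817  0.30854091  0.84720508] 5.4
```

View pics/m2.png

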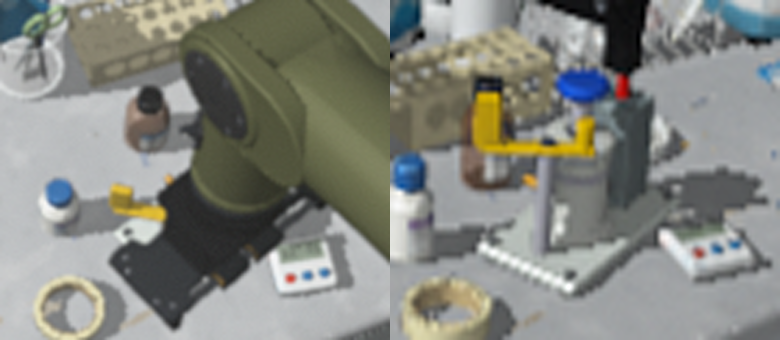

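The lever has swung: the tab top is at ~(121,193) in the left panel and the block has left the head. Now I check the angle.

```bash
python3 - <<'E'
from h import *
for p in(loc(back("top",(121/2.786+225-.3,193/2.72+100-.3),.145)),loc(back("scene",(97.5/4.333+250-.4,97/4.857+150-.4),.145))):print(p,np.arctan2(p[0],p[1]-.052),np.hypot(p[0],p[1]-.052))
E
```

```text
[0.0386 0.0841 0.145 ] 0.8770781981657524 0.0502032867449931
[0.0343 0.0889 0.145 ] 0.7488975279962696 0.050379559347020895
```

The lever is at about 0.8 rad, so it is clear. Now I go above the plunger.

Request:
servo_tool:
  series:
    - [0.36, 0.38, 0, 0]
    - [0.36, 0.38, 0, 0]
    - [0.36, 0.38, 0, 0]
    - [0.36, 0.38, 0, 0]
    - [0.38, 0.36, 0, 0]
    - [0, 0, 0.3, 0]
    - [0, 0, 0.4, 0]
    - [0, 0, 0.4, 0]
    - [0, 0, 0.1, 0]
    - [0, 0, 0, 0]

```text
time_s: 6.5
tcp_pos: [0.5128, 0.0657, 0.1457]
tool_rot: [-179.9, 0.2, 19.2]
force: [-0.0, -0.0, -0.1]
finger_gap: 0.0004
grasp_force: 0.0
```

```bash
python3 - <<'E'
from h import *
import cv2
s=ctrl.observe();print(loc(s['tcp_pos']),s['force'],s['time_s'])
b=ctrl.read_camera("scene")[130:220,240:350,::-1]
cv2.imwrite("pics/m3.png",cv2.resize(b,None,fx=6,fy=6,interpolation=cv2.INTER_CUBIC))
E
```

```text
[-0.0028  0.003   0.1457] [-0.01079784 -0.03220194 -0.13869745] 6.5
```

View pics/m3.png

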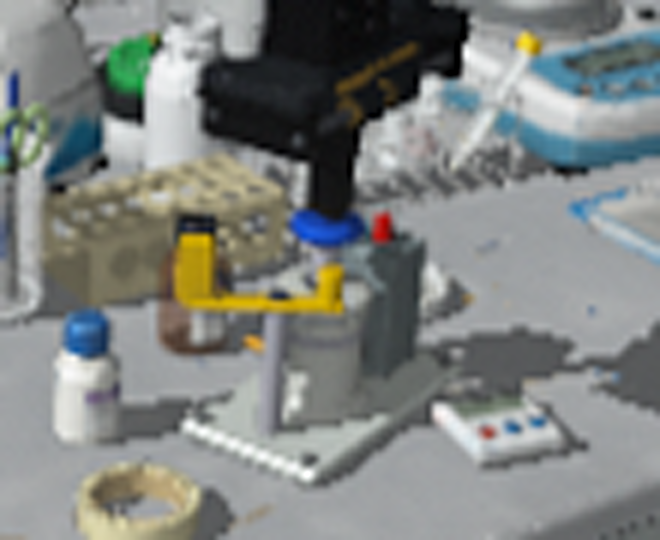

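The shut fingers stand centrally over the blue head (~(330,215)). Their clearance to the pin (~(382,228)) is good. First press:

Request:
servo_tool:
  series:
    - [0, 0, 0.15, 0]
    - [0, 0, 0.15, 0]
    - [0, 0, 0.15, 0]
    - [0, 0, 0.12, 0]
    - [0, 0, 0.08, 0]
    - [0, 0, 0, 0]
    - [0, 0, 0, 0]

```text
time_s: 7.25
tcp_pos: [0.5155, 0.0656, 0.1174]
tool_rot: [179.9, -0.2, 19.1]
force: [-2.6, 0.7, 12.9]
finger_gap: 0.0
grasp_force: 6.7
```

Request:
servo_tool:
  series:
    - [0, 0, 0.06, 0]
    - [0, 0, 0, 0]

```text
time_s: 7.45
tcp_pos: [0.5156, 0.0656, 0.1171]
tool_rot: [179.8, -0.1, 19.1]
force: [-9.9, -0.7, 32.7]
finger_gap: 0.0002
grasp_force: 16.3
```

Request:
servo_tool:
  series:
    - [0, 0, -0.3, 0]
    - [0, 0, -0.3, 0]
    - [0, 0, -0.15, 0]
    - [0, 0, 0, 0]
    - [0, 0, 0, 0]
    - [0, 0, 0, 0]
    - [0, 0, 0, 0]

```text
time_s: 8.15
tcp_pos: [0.5134, 0.0649, 0.1486]
tool_rot: [-180.0, 0.1, 19.1]
force: [-0.1, 0.6, 0.4]
finger_gap: 0.0007
grasp_force: 0.0
```

The plunger reached its stop at 0.117 (full stroke). I repeat the press.

Request:
servo_tool:
  series:
    - [0, 0, 0.25, 0]
    - [0, 0, 0.25, 0]
    - [0, 0, 0.2, 0]
    - [0, 0, 0, 0]
    - [0, 0, 0, 0]
    - [0, 0, -0.35, 0]
    - [0, 0, -0.35, 0]
    - [0, 0, 0, 0]
    - [0, 0, 0, 0]
    - [0, 0, 0, 0]
    - [0, 0, 0, 0]
    - [0, 0, 0, 0]

```text
time_s: 9.35
tcp_pos: [0.5135, 0.065, 0.1486]
tool_rot: [-180.0, 0.1, 19.1]
force: [0.3, 0.9, 0.8]
finger_gap: 0.0005
grasp_force: 0.0
```

Request:
servo_tool:
  series:
    - [0, 0, 0.25, 0]
    - [0, 0, 0.25, 0]
    - [0, 0, 0.2, 0]
    - [0, 0, 0, 0]
    - [0, 0, 0, 0]
    - [0, 0, -0.35, 0]
    - [0, 0, -0.35, 0]
    - [0, 0, 0, 0]
    - [0, 0, 0, 0]
    - [0, 0, 0, 0]
    - [0, 0, 0, 0]
    - [0, 0, 0, 0]

```text
time_s: 10.55
tcp_pos: [0.5135, 0.0649, 0.1486]
tool_rot: [-180.0, 0.1, 19.1]
force: [0.5, 1.1, 0.7]
finger_gap: 0.0004
grasp_force: 0.0
```

Request:
servo_tool:
  series:
    - [0, 0, 0.25, 0]
    - [0, 0, 0.25, 0]
    - [0, 0, 0.2, 0]
    - [0, 0, 0, 0]
    - [0, 0, 0, 0]
    - [0, 0, -0.35, 0]
    - [0, 0, -0.35, 0]
    - [0, 0, 0, 0]
    - [0, 0, 0, 0]
    - [0, 0, 0, 0]
    - [0, 0, 0, 0]
    - [0, 0, 0, 0]

```text
time_s: 11.75
tcp_pos: [0.5135, 0.0649, 0.1486]
tool_rot: [-180.0, 0.1, 19.1]
force: [0.3, -0.7, -0.5]
finger_gap: 0.0005
grasp_force: 0.0
```

Request:
servo_tool:
  series:
    - [0, 0, 0.25, 0]
    - [0, 0, 0.25, 0]
    - [0, 0, 0.2, 0]
    - [0, 0, 0, 0]
    - [0, 0, 0, 0]

```text
time_s: 12.25
tcp_pos: [0.5154, 0.0652, 0.1172]
tool_rot: [179.9, -0.1, 19.1]
force: [-5.3, -0.7, 24.3]
finger_gap: 0.0004
grasp_force: 11.5
```

Request:
servo_tool:
  series:
    - [0, 0, -0.35, 0]
    - [0, 0, -0.4, 0]
    - [0, 0, -0.4, 0]
    - [0, 0, -0.4, 0]
    - [-0.3, -0.3, 0, 0]
    - [-0.4, -0.4, 0, 0]
    - [-0.4, -0.4, 0, 0]
    - [-0.4, -0.4, 0, 0]
    - [0, 0, 0, 0]

```text
time_s: 13.15
tcp_pos: [0.4156, 0.1126, 0.1907]
tool_rot: [179.9, 0.1, 19.3]
force: [0.2, -0.6, -0.2]
finger_gap: 0.0006
grasp_force: 0.0
```

```bash
python3 - <<'E'
from h import *
import cv2
s=ctrl.observe();print(loc(s['tcp_pos']),s['force'],s['time_s'])
a=ctrl.read_camera("top")[100:225,225:365,::-1];b=ctrl.read_camera("scene")[150:220,250:340,::-1]
R=lambda i:cv2.resize(i,(390,340),interpolation=cv2.INTER_CUBIC)
cv2.imwrite("pics/m4.png",np.hstack([R(a),R(b)]))
E
```

```text
[-0.079   0.0795  0.1907] [ 0.17084071 -0.59782246 -0.16616549] 13.15
```

View pics/m4.png

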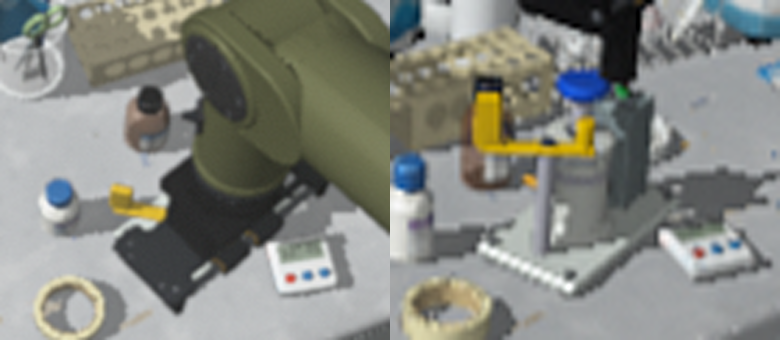

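The green band is visible at (622,91), the plunger is up, the lever is aside and the bystanders are in place. The arm is clear, so I hand in.

```bash
python3 -c "from cell import ctrl;print(ctrl.finish_job())"
```

```text
the job is handed in; nothing more can be done
None
```

I handed the job in with the lever swung aside (about 0.8 rad) and the pump pressed five times. In the last picture the pin's green band shows, the plunger is up and the bystanders look unmoved; the verdict was not reported back.

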